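Extend the telescopic wiper and hold it out

TASK

The handle of a telescopic wiper is clamped in its cradle. Press the red release button right down while the tube is still pushed in, then take the yellow collar and pull the tube out past its first click to the second stop, as far as it goes. Finish while still gripping the collar and holding the tube fully out against its return spring, and leave the mug, onion, lime and garlic where they are.

Things in the scene. Friction and masses are not known exactly. Their poses are not given: they have to be found in the camera images.
- wiper: Telescopic wiper: blue handle 33 mm thick, 205 mm long, held in a grey cradle that is screwed to the worktop and cannot move. Origin on the worktop under the pole; the pole lies level along the body's x axis, 55 mm above the worktop, z up. The handle spans x = -135 to +70 mm; the tube pulls out along +x.
- button_top (a point): Centre of the top face of the red release button, 22 x 16 mm, on top of the handle (wiper x = +20 mm, top 86 mm above the worktop when up; it stands 12 mm proud of the blue pad round it). Pressed straight down it moves 6 mm against about 3 N of friction and then stays down, which unlocks the tube. While it is up the tube is locked and moves only a few mm.
- release_button (a joint): Travel of the release button: 0 = up (locked), 0.006 m = fully down; the tube is free from about 0.0045 m on.
- collar (a point): Centre of the yellow grip collar on the end of the sliding tube, 55 mm above the worktop, axes as the wiper's (wiper x = +105 mm when retracted). Flat-sided: 26 mm wide along y, 28 mm high, with 46 mm of length between two end flanges 41 mm in diameter that keep the fingers from slipping along x. Fixed beyond it, at x = +47 to +76 mm from its centre, is a black wiper head 134 mm wide (along y) and 20 mm high.
- tube (a joint): Pull-out of the tube: 0 = pushed in, 0.12 m = second stop (hard end of travel). A spring pulls it back with 3 N at 0 to 5.5 N at 0.12; the first stop is a click near 0.06 m that takes a firmer pull (about 12 N in all) to pass. Let go when fully out, it slides back in.
- mug_1: Blue and white mug, 78 mm across, 92 mm high, standing beside the wiper, to be left alone. Origin under its middle.
- onion_1: Onion, about 62 mm across and 68 mm high, to be left alone. Origin at its underside.
- lime_1: Green lime, about 50 mm, to be left alone. Origin at its underside.
- garlic_1: Garlic bulb, about 60 mm, to be left alone. Origin at its underside.

How it is judged:
By the outcome, as a careful person would: the job done as asked, in the order asked, and still so for the second after the job is handed in, while the arm keeps its last pose, push and grip.
It also fails if it takes over 42 s, if anything falls off the work surface, if the arm or the gripper's body presses on something with over 40 N, if the wrist force passes 120 N, or if a joint passes its speed limit or range.

ROBOT

A 6-joint arm with a two-finger parallel gripper is mounted at the origin on a cart in front of the work surface, level with it; the furniture and walls round the work are solid. World frame = base frame: x ahead of the robot, y to its left, z up, the work surface at z = 0. Lengths are in m, angles in rad, forces in N, time in s.
With the tool pointing down it reaches from about 0.3 to 0.775 m from the base axis. Payload 14.6 kg.
Tool frame: the origin (TCP) lies on the mounting face of the last link; the fingertips stand 199 mm ahead of it and the grasp point (between the pads) lies 180 mm ahead of it; z points along the fingers, y is the line along which they close (so a half turn about z gives the same grasp; the last joint's range is limited). The gripper opens to 94 mm and grips with 3 to 60 N. Pads are 16 mm wide; open, the fingers measure 119 mm over their backs; the gripper's body (75 mm by 177 mm) begins 78 mm behind the grasp point.
Start: joints at [-1.373, 0.3, 1.521, -0, 1.321, -0.067], TCP at [0.144, -0.531, 0.405] pointing down, gripper open.
Joint ranges: [-3.03, 3.03], [-0.79, 2.21], [0.23, 2.52], [-1.04, 4.18], [0, 3.07], [-2.55, 2.55]. Speed limits (rad/s): [2.22, 2.22, 2.57, 3.14, 3.14, 3.14].

INTERFACE

Orientations are given as [roll, pitch, yaw] about the fixed x, y, z axes, in that order (R = Rz(yaw) Ry(pitch) Rx(roll)).
In Python, from station import get_obs, camera, hand_in gives the robot as it stands.
- The arm moves only by the tool apply_moves, never from a script. Its argument "increments" is a list of rows, each an object of numbers: "tx", "ty", "tz": the shift along the tool's x, y, z as a fraction of full scale; "ax", "ay", "az": the turn, a rotation vector about the tool's x, y, z as a fraction of full scale. In form: [{"tx": .., "ty": .., "tz": .., "ax": .., "ay": .., "az": ..}, ...]. A call has 1 to 12 rows; each row shifts and turns the commanded pose from where the row before left it, along the tool's axes as they then stand; what a row does not reach is not made up. Full scale, the value 1, is 30 mm for a shift and 5 degrees for a turn. A row lasts 1/8 s, in which the tool goes at most 62.5 mm and 10.7 degrees, less where a joint would pass 70% of its speed; a pose out of reach is approached as far as the arm can. A call with a number of a shift or a turn outside -1 to 1 is refused whole. A call with a gripper value outside its range is refused whole. "jaw" is the closure, from 0 (fully open) to 1 (shut), set as the call begins (left out, the last holds). The fingers move at their own pace and stop on an object; "force" is the grip in N (left out, the last holds). Time passes only in rows, so rows that do not move let the fingers close. It gives the time, the measured TCP pose, the force, the opening and the grip force at its end, in the units of the state.
- get_obs(): the state, without advancing time (a new reading comes with each control period).
- camera(name): name is "scene" or "top"; returns a dict with "pixels" (384x512x3 uint8, red, green, blue), "camera_matrix" (3x3 intrinsics, pixels), "R" (3x3) and "t" (3): a world point X has camera coordinates R X + t. Camera axes: x right, y down, z forward; pixel columns grow to the right and rows downward; lengths in m; the calibration is good to about 2 mm. A picture is of the moment at which its call begins. There is no depth.
- hand_in(): hands the job in; it is judged then, once.
The state is a dict: "time_s": time; "qpos": joint angles; "joint_vel": joint speeds; "tau": joint torques, N m; "ee_pos": TCP position; "eef_rot": TCP orientation; "force": force on the tool from outside, world axes, zero at the start; "moment": the same for the moment, N m; "grip_width": finger opening in m; "grip_force": force on a finger pad.
Only numpy, scipy, OpenCV 4.12 (cv2) and the standard library are available. Lean on these libraries where they do the work, as an engineer would, in place of code of your own. Each camera call takes 0.05 s, during which the arm holds its last target. There are 200 camera calls.

## Working session

There is one attempt and no reset: what is moved stays moved. The work goes in short steps, Python scripts to look and compute and a tool call to move; the robot and the scene stay as the last step left them, time stands still between calls to the robot, and variables do not carry over. Pictures are saved under pics/ and viewed, at most 10 in all, crops included, and the job is handed in when it is done.

Besides the shell and the picture viewer there is one more tool, called after ">>>" by a JSON object that holds its "api" and its "payload", one argument or row to a line. apply_moves: Moves the arm, as the interface text tells. Its arguments: {"type":"object","properties":{"increments":{"type":"array"},"jaw":{"type":"number"},"force":{"type":"number"}},"required":["increments"]}

```bash
mkdir -p pics
python3 - <<'E'
from station import *
import cv2,numpy as np
for n in("scene","top"):
    c=camera(n);cv2.imwrite(f"pics/{n}0.png",c["pixels"][:,:,::-1]);print(n,c["camera_matrix"],c["R"],c["t"])
o=get_obs();print(o)
E
```

```text
scene [[436.25642602   0.         263.52526373]
 [  0.         436.25642602 194.44083828]
 [  0.           0.           1.        ]] [[-0.65188774 -0.75799066  0.02219319]
 [-0.4696006   0.38054096 -0.79665793]
 [ 0.59541385 -0.52975347 -0.60402285]] [0.27917774 0.36911833 0.55302983]
top [[395.63867173   0.         259.28753819]
 [  0.         395.63867173 188.87427012]
 [  0.           0.           1.        ]] [[-0.02290951 -0.99973296 -0.00302748]
 [-0.9783918   0.02304269 -0.20547147]
 [ 0.20548636 -0.00174519 -0.97865842]] [-0.09268108  0.55660958  0.9578796 ]
{'time_s': 0.1, 'qpos': array([-1.37258376e+00,  3.00396487e-01,  1.52150857e+00, -1.46420590e-06,
        1.32069284e+00, -6.65991142e-02]), 'joint_vel': array([-0.00048133, -0.00200894, -0.00154897,  0.00071996,  0.00020123,
        0.00055937]), 'tau': array([ 1.76518624e-03, -5.32644475e+01, -3.53284156e+01,  7.09405169e-02,
        2.34515715e-02, -5.47803313e-05]), 'ee_pos': array([ 0.14394181, -0.53079944,  0.40415783]), 'eef_rot': array([-3.14058954e+00, -6.54840719e-05,  2.64812016e-01]), 'force': array([-0.02404006,  0.07187582,  0.32815328]), 'moment': array([0.04120974, 0.02184295, 0.00253842]), 'grip_force': 0.0, 'grip_width': 0.09426343340812918}
```

View pics/scene0.png

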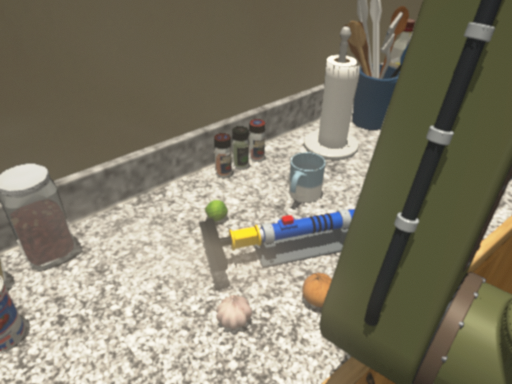

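View pics/top0.png

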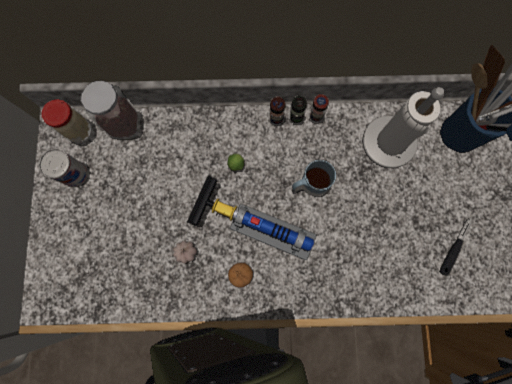

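The top view shows the button near (255,220), the collar near (225,209), the head near (203,201) and the handle end near (308,242). The tube pulls out to the image's upper left. The lime (235,161), onion (240,274), garlic (185,251) and mug (318,178) are clear of the path.

```bash
cat > h.py <<'E'
from station import *
import cv2,numpy as np
def back(c,uv,z):
    K,R,t=c["camera_matrix"],c["R"],c["t"]
    d=R.T@np.linalg.solve(K,[*uv,1]);o=-R.T@t
    return o+d*(z-o[2])/d[2]
def blob(c,lo,hi,box):
    h=cv2.cvtColor(c["pixels"],cv2.COLOR_RGB2HSV);m=cv2.inRange(h,lo,hi)
    k=np.zeros_like(m);x0,y0,x1,y1=box;k[y0:y1,x0:x1]=1;m=m*k
    n,l,s,ce=cv2.connectedComponentsWithStats(m);i=1+np.argmax(s[1:,4]);return ce[i],s[i]
E
python3 - <<'E'
from h import *
T=camera("top");S=camera("scene")
for n,c,bx in(("top",T,(180,140,330,290)),("scene",S,(200,180,345,290))):
    for k,lo,hi,z in(("red",(0,150,90),(6,255,255),.086),("red2",(170,120,90),(180,255,255),.086),("yel",(20,150,90),(35,255,255),.062),("blue",(105,150,40),(125,255,255),.06)):
        try:
            p,s=blob(c,lo,hi,bx);print(n,k,p.round(1),s,back(c,p,z).round(4))
        except ValueError: print(n,k,'none')
for k,p,z in(("head",(203,201),.06),("end",(308,242),.06),("lime",(235,161),.025),("garlic",(185,251),.03),("onion",(240,274),.034),("mug",(318,178),.09)):print(k,back(T,p,z).round(3))
E
```

```text
top red [254.7 220.5] [251 218   8   6  35] [ 0.4694 -0.0925  0.086 ]
top red2 [257.  223.7] [256 223   3   2   3] [ 0.4615 -0.0979  0.086 ]
top yel [223.1 208.6] [212 199  24  21 223] [ 0.5045 -0.0128  0.062 ]
top blue [258.7 223.8] [242 212  33  23 312] [ 0.4641 -0.102   0.06  ]
scene red [286.9 218.8] [282 216  10   7  56] [ 0.4684 -0.0906  0.086 ]
scene red2 [292.  219.5] [292 218   1   4   4] [ 0.4607 -0.0966  0.086 ]
scene yel [245.1 234. ] [230 226  31  18 329] [ 0.5058 -0.0189  0.062 ]
scene blue [302.  224.4] [285 218  28  14 186] [ 0.4587 -0.1239  0.06  ]
head [0.526 0.038 0.06 ]
end [ 0.416 -0.224  0.06 ]
lime [ 0.639 -0.042  0.025]
garlic [0.402 0.088 0.03 ]
onion [ 0.342 -0.052  0.034]
mug [ 0.572 -0.253  0.09 ]
```

>>> {"api": "apply_moves", "payload": {
  "increments": [
    {"tx": 0.95, "ty": -0.75},
    {"tx": 0.95, "ty": -0.75},
    {"tx": 0.95, "ty": -0.75},
    {"tx": 0.95, "ty": -0.75},
    {"tx": 0.95, "ty": -0.75},
    {"tx": 0.95, "ty": -0.75},
    {"tx": 0.95, "ty": -0.75},
    {"tx": 0.95, "ty": -0.75},
    {"tx": 0.95, "ty": -0.75},
    {"tx": 0.95, "ty": -0.75},
    {"tx": 0.95, "ty": -0.75},
    {"tx": 0.95, "ty": -0.75}
  ],
  "jaw": 1,
  "force": 30
}}

```text
schema error: expected keys tx, ty, tz, ax, ay, az
```

>>> {"api": "apply_moves", "payload": {
  "increments": [
    {"az": -0.93, "tz": 0.1},
    {"az": -0.93, "tz": 0.1},
    {"az": -0.93, "tz": 0.1},
    {"az": -0.93, "tz": 0.1},
    {"az": -0.93, "tz": 0.1},
    {"az": -0.93, "tz": 0.1},
    {"az": -0.93, "tz": 0.1},
    {"az": -0.93, "tz": 0.1},
    {"az": -0.93, "tz": 0.1},
    {"az": -0.93, "tz": 0.1},
    {"az": -0.93, "tz": 0.1},
    {}
  ]
}}

```text
schema error: expected keys tx, ty, tz, ax, ay, az
```

All six keys are required.

>>> {"api": "apply_moves", "payload": {
  "increments": [
    {"tx": 0.95, "ty": -0.75, "tz": 0, "ax": 0, "ay": 0, "az": 0},
    {"tx": 0.95, "ty": -0.75, "tz": 0, "ax": 0, "ay": 0, "az": 0},
    {"tx": 0.95, "ty": -0.75, "tz": 0, "ax": 0, "ay": 0, "az": 0},
    {"tx": 0.95, "ty": -0.75, "tz": 0, "ax": 0, "ay": 0, "az": 0},
    {"tx": 0.95, "ty": -0.75, "tz": 0, "ax": 0, "ay": 0, "az": 0},
    {"tx": 0.95, "ty": -0.75, "tz": 0, "ax": 0, "ay": 0, "az": 0},
    {"tx": 0.95, "ty": -0.75, "tz": 0, "ax": 0, "ay": 0, "az": 0},
    {"tx": 0.95, "ty": -0.75, "tz": 0, "ax": 0, "ay": 0, "az": 0},
    {"tx": 0.95, "ty": -0.75, "tz": 0, "ax": 0, "ay": 0, "az": 0},
    {"tx": 0.95, "ty": -0.75, "tz": 0, "ax": 0, "ay": 0, "az": 0},
    {"tx": 0.95, "ty": -0.75, "tz": 0, "ax": 0, "ay": 0, "az": 0},
    {"tx": 0.95, "ty": -0.75, "tz": 0, "ax": 0, "ay": 0, "az": 0}
  ],
  "jaw": 1,
  "force": 30
}}

```text
time_s: 1.7
ee_pos: [0.4039, -0.1797, 0.4047]
eef_rot: [3.142, -0.0, 0.265]
force: [0.7, -0.6, -0.1]
grip_width: 0.0002
grip_force: 0.0
```

>>> {"api": "apply_moves", "payload": {
  "increments": [
    {"tx": 0, "ty": 0, "tz": 0.1, "ax": 0, "ay": 0, "az": -0.93},
    {"tx": 0, "ty": 0, "tz": 0.1, "ax": 0, "ay": 0, "az": -0.93},
    {"tx": 0, "ty": 0, "tz": 0.1, "ax": 0, "ay": 0, "az": -0.93},
    {"tx": 0, "ty": 0, "tz": 0.1, "ax": 0, "ay": 0, "az": -0.93},
    {"tx": 0, "ty": 0, "tz": 0.1, "ax": 0, "ay": 0, "az": -0.93},
    {"tx": 0, "ty": 0, "tz": 0.1, "ax": 0, "ay": 0, "az": -0.93},
    {"tx": 0, "ty": 0, "tz": 0.1, "ax": 0, "ay": 0, "az": -0.93},
    {"tx": 0, "ty": 0, "tz": 0.1, "ax": 0, "ay": 0, "az": -0.93},
    {"tx": 0, "ty": 0, "tz": 0.1, "ax": 0, "ay": 0, "az": -0.93},
    {"tx": 0, "ty": 0, "tz": 0.1, "ax": 0, "ay": 0, "az": -0.93},
    {"tx": 0, "ty": 0, "tz": 0.1, "ax": 0, "ay": 0, "az": -0.93},
    {"tx": 0, "ty": 0, "tz": 0, "ax": 0, "ay": 0, "az": 0}
  ]
}}

```text
time_s: 3.2
ee_pos: [0.4033, -0.1807, 0.3714]
eef_rot: [-3.141, -0.0, 1.157]
force: [0.5, 0.5, -0.8]
grip_width: 0.0002
grip_force: 0.0
```

>>> {"api": "apply_moves", "payload": {
  "increments": [
    {"tx": 0.89, "ty": 0.2, "tz": 0.5, "ax": 0, "ay": 0, "az": 0},
    {"tx": 0.89, "ty": 0.2, "tz": 0.5, "ax": 0, "ay": 0, "az": 0},
    {"tx": 0.89, "ty": 0.2, "tz": 0.5, "ax": 0, "ay": 0, "az": 0},
    {"tx": 0.88, "ty": 0.2, "tz": 0.5, "ax": 0, "ay": 0, "az": 0},
    {"tx": 0, "ty": 0, "tz": 0, "ax": 0, "ay": 0, "az": 0},
    {"tx": 0, "ty": 0, "tz": 0, "ax": 0, "ay": 0, "az": 0}
  ]
}}

```text
time_s: 3.95
ee_pos: [0.4679, -0.0932, 0.3121]
eef_rot: [3.141, 0.0, 1.157]
force: [0.1, -0.6, 0.1]
grip_width: 0.0004
grip_force: 0.0
```

Run:
```python
from h import *
S=camera("scene");T=camera("top")
a=cv2.resize(S["pixels"][170:270,200:340],None,fx=4,fy=4,interpolation=2);b=cv2.resize(T["pixels"][170:270,180:320],None,fx=4,fy=4,interpolation=2)
cv2.imwrite("pics/p1.png",cv2.resize(np.vstack([a,b]),None,fx=.75,fy=.75)[:,:,::-1]);print(get_obs()["ee_pos"])
def pr(c,X):
    x=c["camera_matrix"]@(c["R"]@X+c["t"]);return x[:2]/x[2]
p=get_obs()["ee_pos"]-[0,0,.199]
print((pr(S,p)-[200,170])*3,(pr(T,p)-[180,170])*3+[0,300])
```

```text
[ 0.46784516 -0.09344839  0.31225787]
[267.13825927 111.37562845] [224.87962282 449.03718852]
```

View pics/p1.png

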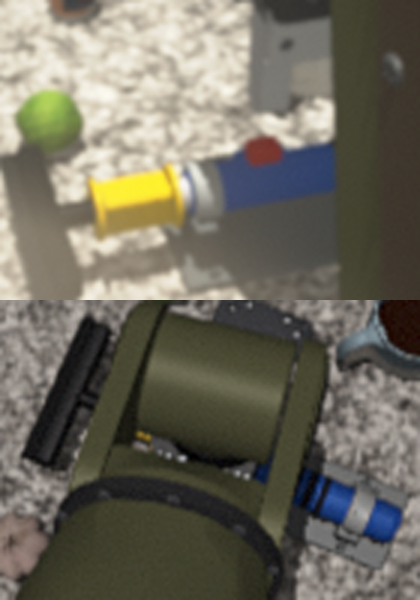

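The scene crop shows the closed fingertips at about (270,108), directly above the red button at (264,150). I'm pressing down now.

>>> {"api": "apply_moves", "payload": {
  "increments": [
    {"tx": 0, "ty": 0, "tz": 0.4, "ax": 0, "ay": 0, "az": 0},
    {"tx": 0, "ty": 0, "tz": 0.4, "ax": 0, "ay": 0, "az": 0},
    {"tx": 0, "ty": 0, "tz": 0.1, "ax": 0, "ay": 0, "az": 0},
    {"tx": 0, "ty": 0, "tz": 0.07, "ax": 0, "ay": 0, "az": 0},
    {"tx": 0, "ty": 0, "tz": 0.07, "ax": 0, "ay": 0, "az": 0},
    {"tx": 0, "ty": 0, "tz": 0, "ax": 0, "ay": 0, "az": 0}
  ]
}}

```text
time_s: 4.8
ee_pos: [0.4681, -0.0928, 0.2804]
eef_rot: [3.141, -0.0, 1.158]
force: [0.5, -0.0, -0.1]
grip_width: 0.0009
grip_force: 0.0
```

>>> {"api": "apply_moves", "payload": {
  "increments": [
    {"tx": 0, "ty": 0, "tz": 0.07, "ax": 0, "ay": 0, "az": 0},
    {"tx": 0, "ty": 0, "tz": 0.03, "ax": 0, "ay": 0, "az": 0}
  ]
}}

```text
time_s: 5.05
ee_pos: [0.4683, -0.0928, 0.2791]
eef_rot: [3.14, -0.0, 1.158]
force: [-11.3, 3.3, 32.5]
grip_width: 0.0004
grip_force: 16.3
```

>>> {"api": "apply_moves", "payload": {
  "increments": [
    {"tx": 0, "ty": 0, "tz": -0.6, "ax": 0, "ay": 0, "az": 0},
    {"tx": 0, "ty": 0, "tz": -1, "ax": 0, "ay": 0, "az": 0},
    {"tx": 0, "ty": 0, "tz": -0.4, "ax": 0, "ay": 0, "az": 0},
    {"tx": 0.95, "ty": 0, "tz": 0, "ax": 0, "ay": 0, "az": 0},
    {"tx": 0.95, "ty": 0, "tz": 0, "ax": 0, "ay": 0, "az": 0},
    {"tx": 0.95, "ty": 0, "tz": 0, "ax": 0, "ay": 0, "az": 0},
    {"tx": 0, "ty": 0, "tz": 0, "ax": 0, "ay": 0, "az": 0},
    {"tx": 0, "ty": 0, "tz": 0, "ax": 0, "ay": 0, "az": 0}
  ]
}}

```text
time_s: 6.05
ee_pos: [0.5022, -0.0149, 0.337]
eef_rot: [-3.141, 0.0, 1.158]
force: [0.3, -0.0, 0.4]
grip_width: 0.0003
grip_force: 0.0
```

>>> {"api": "apply_moves", "payload": {
  "increments": [
    {"tx": 0, "ty": 0, "tz": 0, "ax": 0, "ay": 0, "az": 0},
    {"tx": 0, "ty": 0, "tz": 0, "ax": 0, "ay": 0, "az": 0},
    {"tx": 0, "ty": 0, "tz": 0, "ax": 0, "ay": 0, "az": 0},
    {"tx": 0, "ty": 0, "tz": 0, "ax": 0, "ay": 0, "az": 0}
  ],
  "jaw": 0
}}

```text
time_s: 6.55
ee_pos: [0.5024, -0.0147, 0.3375]
eef_rot: [3.141, -0.0, 1.157]
force: [-0.6, 0.3, 0.2]
grip_width: 0.0372
grip_force: 0.0
```

Run:
```python
from h import *
S=camera("scene")
cv2.imwrite("pics/p2.png",cv2.resize(S["pixels"][160:290,190:350],None,fx=4,fy=4,interpolation=2)[:,:,::-1]);o=get_obs();print(o["ee_pos"],o["grip_width"])
for z in(.086,.08):
    p,s=blob(S,(0,150,90),(6,255,255),(200,180,345,290));print(p,s,back(S,p,z))
p,s=blob(S,(20,150,90),(35,255,255),(200,180,345,290));print(p,s,back(S,p,.062))
```

```text
[ 0.50242254 -0.01461976  0.33748013] 0.04101016672188107
[287.93103448 220.20689655] [284 218   8   5  29] [ 0.46412966 -0.08919631  0.086     ]
[287.93103448 220.20689655] [284 218   8   5  29] [ 0.46903439 -0.09427161  0.08      ]
[249.32258065 235.13620072] [235 227  25  17 279] [ 0.49836731 -0.02306422  0.062     ]
```

View pics/p2.png

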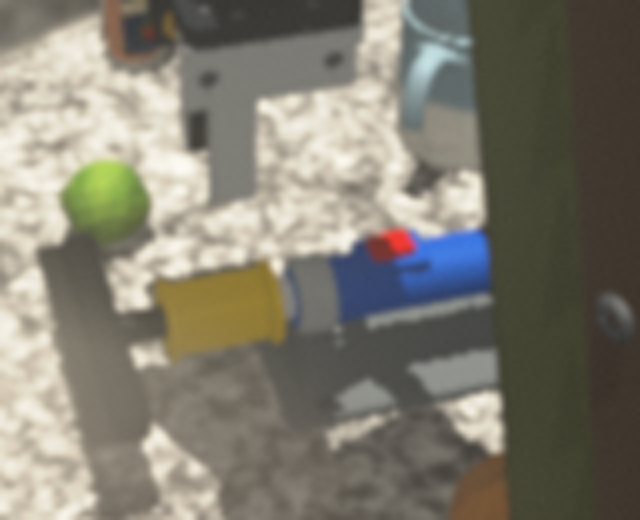

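The button now sits visibly lower, at crop (390,245), and the collar is undisturbed under the gripper. Next I finish opening the jaws, descend and close.

>>> {"api": "apply_moves", "payload": {
  "increments": [
    {"tx": 0, "ty": 0, "tz": 0, "ax": 0, "ay": 0, "az": 0},
    {"tx": 0, "ty": 0, "tz": 0, "ax": 0, "ay": 0, "az": 0},
    {"tx": 0, "ty": 0, "tz": 0, "ax": 0, "ay": 0, "az": 0},
    {"tx": 0, "ty": 0, "tz": 0, "ax": 0, "ay": 0, "az": 0},
    {"tx": 0, "ty": 0, "tz": 0.68, "ax": 0, "ay": 0, "az": 0},
    {"tx": 0, "ty": 0, "tz": 0.68, "ax": 0, "ay": 0, "az": 0},
    {"tx": 0, "ty": 0, "tz": 0.68, "ax": 0, "ay": 0, "az": 0},
    {"tx": 0, "ty": 0, "tz": 0.68, "ax": 0, "ay": 0, "az": 0},
    {"tx": 0, "ty": 0, "tz": 0.68, "ax": 0, "ay": 0, "az": 0},
    {"tx": 0, "ty": 0, "tz": 0, "ax": 0, "ay": 0, "az": 0},
    {"tx": 0, "ty": 0, "tz": 0, "ax": 0, "ay": 0, "az": 0}
  ]
}}

```text
time_s: 7.98
ee_pos: [0.5027, -0.0145, 0.2362]
eef_rot: [3.141, -0.0, 1.158]
force: [0.9, 0.9, 0.2]
grip_width: 0.0939
grip_force: 0.0
```

>>> {"api": "apply_moves", "payload": {
  "increments": [
    {"tx": 0, "ty": 0, "tz": 0, "ax": 0, "ay": 0, "az": 0},
    {"tx": 0, "ty": 0, "tz": 0, "ax": 0, "ay": 0, "az": 0},
    {"tx": 0, "ty": 0, "tz": 0, "ax": 0, "ay": 0, "az": 0},
    {"tx": 0, "ty": 0, "tz": 0, "ax": 0, "ay": 0, "az": 0},
    {"tx": 0, "ty": 0, "tz": 0, "ax": 0, "ay": 0, "az": 0},
    {"tx": 0, "ty": 0, "tz": 0, "ax": 0, "ay": 0, "az": 0},
    {"tx": 0, "ty": 0, "tz": 0, "ax": 0, "ay": 0, "az": 0},
    {"tx": 0, "ty": 0, "tz": 0, "ax": 0, "ay": 0, "az": 0}
  ],
  "jaw": 1,
  "force": 40
}}

```text
time_s: 8.98
ee_pos: [0.503, -0.0149, 0.2356]
eef_rot: [3.139, -0.001, 1.157]
force: [10.9, -3.7, -7.8]
grip_width: 0.0257
grip_force: 40.0
```

>>> {"api": "apply_moves", "payload": {
  "increments": [
    {"tx": 0.3, "ty": 0.02, "tz": 0, "ax": 0, "ay": 0, "az": 0},
    {"tx": 0.4, "ty": 0, "tz": 0, "ax": 0, "ay": 0, "az": 0},
    {"tx": 0.4, "ty": 0, "tz": 0, "ax": 0, "ay": 0, "az": 0},
    {"tx": 0.4, "ty": 0, "tz": 0, "ax": 0, "ay": 0, "az": 0},
    {"tx": 0, "ty": 0, "tz": 0, "ax": 0, "ay": 0, "az": 0}
  ]
}}

```text
time_s: 9.6
ee_pos: [0.5215, 0.0265, 0.2355]
eef_rot: [3.14, 0.0, 1.158]
force: [4.7, -6.2, -1.3]
grip_width: 0.0257
grip_force: 40.0
```

>>> {"api": "apply_moves", "payload": {
  "increments": [
    {"tx": 0.3, "ty": 0.01, "tz": 0, "ax": 0, "ay": 0, "az": 0},
    {"tx": 0.3, "ty": 0, "tz": 0, "ax": 0, "ay": 0, "az": 0},
    {"tx": 0.3, "ty": 0, "tz": 0, "ax": 0, "ay": 0, "az": 0},
    {"tx": 0.4, "ty": 0, "tz": 0, "ax": 0, "ay": 0, "az": 0},
    {"tx": 0.4, "ty": 0, "tz": 0, "ax": 0, "ay": 0, "az": 0},
    {"tx": 0.3, "ty": 0, "tz": 0, "ax": 0, "ay": 0, "az": 0},
    {"tx": 0, "ty": 0, "tz": 0, "ax": 0, "ay": 0, "az": 0}
  ]
}}

```text
time_s: 10.48
ee_pos: [0.5457, 0.0812, 0.2354]
eef_rot: [3.141, 0.001, 1.158]
force: [0.5, -6.6, 0.0]
grip_width: 0.0258
grip_force: 40.0
```

>>> {"api": "apply_moves", "payload": {
  "increments": [
    {"tx": 0.2, "ty": 0, "tz": 0, "ax": 0, "ay": 0, "az": 0},
    {"tx": 0.15, "ty": 0, "tz": 0, "ax": 0, "ay": 0, "az": 0},
    {"tx": 0.1, "ty": 0, "tz": 0, "ax": 0, "ay": 0, "az": 0},
    {"tx": 0.05, "ty": 0, "tz": 0, "ax": 0, "ay": 0, "az": 0},
    {"tx": 0.05, "ty": 0, "tz": 0, "ax": 0, "ay": 0, "az": 0},
    {"tx": 0, "ty": 0, "tz": 0, "ax": 0, "ay": 0, "az": 0}
  ]
}}

```text
time_s: 11.22
ee_pos: [0.5521, 0.0954, 0.2354]
eef_rot: [3.142, 0.002, 1.157]
force: [-2.7, -11.2, 1.6]
grip_width: 0.0257
grip_force: 40.0
```

>>> {"api": "apply_moves", "payload": {
  "increments": [
    {"tx": 0.05, "ty": 0, "tz": 0, "ax": 0, "ay": 0, "az": 0},
    {"tx": 0, "ty": 0, "tz": 0, "ax": 0, "ay": 0, "az": 0},
    {"tx": 0, "ty": 0, "tz": 0, "ax": 0, "ay": 0, "az": 0}
  ]
}}

```text
time_s: 11.6
ee_pos: [0.5524, 0.0958, 0.2353]
eef_rot: [-3.141, 0.004, 1.157]
force: [-8.0, -21.7, 6.1]
grip_width: 0.026
grip_force: 40.0
```

Run:
```python
from h import *
S=camera("scene");T=camera("top")
a=cv2.resize(S["pixels"][140:340,150:350],(400,400));b=cv2.resize(T["pixels"][120:320,140:340],(400,400))
cv2.imwrite("pics/p3.png",np.hstack([a,b])[:,:,::-1]);o=get_obs();print(o["ee_pos"],o["force"])
```

```text
[0.55240797 0.09583521 0.23531672] [ -7.65302455 -21.86562821   5.97203579]
```

View pics/p3.png

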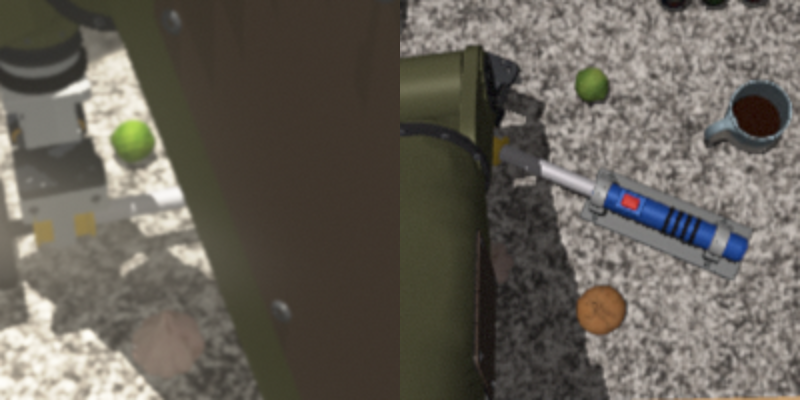

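The tube is out (top crop, 500–600,150–190) and the fingers hold the collar. The lime, onion, mug and garlic have not moved. The pull has risen to 23 N with almost no further travel, so the tube is at the hard stop.

```bash
python3 -c "
from station import *
print(hand_in())"
```

```text
the job is handed in; nothing more can be done
None
```

I pressed the release button fully down, then pulled the tube past its first click to the second stop. I handed the job in at about 12 s, still gripping the collar and pulling with about 23 N, with the mug, onion, lime and garlic untouched; no verdict came back.

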